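# Load the badge press and crimp the badge

## Task

Finish the badge whose face is already up in the press head, pushing gently with the fingertips and lifting nothing: nudge the round badge back lying on the press's front shelf over the rim of the large empty cup in the die slide, so that it drops in and lies flat, then push the slide by its end knob fully home so that this cup stands under the ram. Only then press the lever's cross bar all the way down to its stop and let it spring back up. Leave the other things on the press and the worktop where they are.

Things in the scene. Friction and masses are not known exactly. Their poses are not given: they have to be found in the camera images.
- press: badge press, fixed: grey base 215 mm deep, 340 mm wide. Origin on the worktop directly under the ram's axis; +x to the back of the press, +y to the operator's left, z up. Column and head stand at the back of its middle: head 70 mm wide in y, x -33 to +95 mm, 134 mm high (pivot cheeks 170 mm); the ram (54 mm across) hangs below it, 31 mm above the die slide when up
- shelf_top (a point): middle of the left half's working area of the press's flat fixed front shelf, on its top, 30.5 mm above the worktop; the shelf spans press x -115 to -42 mm, y -170 to +170 mm. Behind it runs the die slide (press x -40 to +40 mm, top 30.0 mm above the worktop, so flush), then a guide rail (x +42 to +54 mm) standing 9 mm above the slide
- badge_back: badge back: loose flat white plastic disc, 58 mm across, 5 mm thick, 30 g, with a 17 mm grey magnet let into the middle of its top. Lies flat on the left half of the press's front shelf at the start. Origin at the centre of its underside, z up
- cup_floor (a point): centre of the floor of the loading cup, a round recess 61 mm across, 6 mm deep in the top of the die slide, left of the press head at the start; moves with the slide. A seated back lies on this floor, its top 1 mm below the slide's top. Axes as the press. (The 50 mm recess at the slide's other end, under the ram at the start, is the pick-up die, not used.)
- slide_knob (a point): middle of the flat outer (+y) end face of the black knob, 24 mm across and 22 mm long, on a rod at the left end of the die slide; the knob's axis is the press's y, 40 mm above the worktop; its inner end is 110 mm from the cup's centre; an upturned block 40 mm wide, 20 mm above the slide's top, holds the rod 45 to 60 mm from the cup's centre. Moves with the slide. The face is pushed towards the press's -y
- die_slide (a joint): travel of the die slide towards the press's -y: 0 (left stop, the start within 12 mm) to 0.125 m (right stop, home: the loading cup under the ram). Resists with about 3 N of friction plus damping and stays where it is left
- lever_bar (a point): middle of the black cross bar (22 mm thick, 64 mm long along the press's y) at the end of the press lever. The lever turns about a y axis at press x +45 mm, 152 mm above the worktop, 150 mm from the bar: the bar is 249 mm above the worktop at press x -70 mm when up, 152 mm at x -105 mm when fully down (it swings down and towards the operator)
- lever (a joint): lever angle: 0 up (start; it springs back to here when let go) to 0.70 rad fully down at its stop (level); its spring takes about 2 N on the bar at first and 6 N at the stop; the ram goes down 30 mm with it. Note: a wall cabinet hangs over the back of the worktop, 0.6 m above it and beyond about 0.55 m from the robot base in world x; do not rise high near the knob
- clip_mid: black binder clip, 45x32x13 mm, lying on the right half of the press's front shelf; bystander. Origin at the centre of its underside
- sharpener: small metal pencil sharpener, 15x24x13 mm, on the right half of the press's front shelf; bystander. Origin at the centre of its underside
- eraser: eraser in a dark sleeve, 22x58x12 mm, on the worktop in front of the press's right half; bystander. Origin at the centre of its underside
- glue_stick: white glue stick with a black cap, 25 mm across, 90 long, lying on the worktop left of and behind the press; bystander. Origin at the centre of its underside
- staple_remover: black jaw staple remover, 29x55x28 mm, on the worktop left of and behind the press; bystander. Origin at the centre of its underside
- mug: white mug with dark dots, 91 mm tall, at the right front of the worktop; bystander. Origin at the centre of its underside
There are look-alikes about, which are no part of the job. What is shaped like the badge_back but brown or green is not meant.

How it is judged:
On the way, in this order (a step that is already met when the one before it is completed fails the run):
1. the badge back has dropped into the loading cup and lies flat on its floor (horizontal distance between badge_back and cup_floor below 0.0035 m and z of badge_back in the frame of cup_floor below 0.0015 m and angle between badge_back's own z axis and vertical below 0.04 rad and value of joint die_slide below 0.08 m), for 0.2 s.
2. the die slide is pushed fully home with the back in its cup (horizontal distance between badge_back and cup_floor below 0.0035 m and z of badge_back in the frame of cup_floor below 0.0015 m and angle between badge_back's own z axis and vertical below 0.04 rad and value of joint die_slide above 0.121 m), for 0.2 s.
3. the lever is pressed fully down (value of joint lever above 0.65 rad and value of joint die_slide above 0.121 m), for 0.15 s.
At the end, for the whole second after the job is handed in: the badge back lies flat at rest in the loading cup (centre within 3.5 mm of the cup's, underside within 1.5 mm of its floor), the die slide is at its right stop (at least 121 of 125 mm), and the lever has been pressed to its stop and is back up (below 0.08 rad) (all of step 2 and value of joint lever below 0.08 rad and linear speed of badge_back below 0.01 m/s); the robot touches nothing.
It fails at once if the badge back is lifted or carried (more than 6 mm above the shelf) (height (world z) of badge_back above 0.0365 m).
It fails at once if the badge back is pinched or pressed with more than 30 N (contact force between the fingers and badge_back above 30 N).
It fails at once if the badge back is tipped up or falls off the press (angle between badge_back's own z axis and vertical above 0.5 rad or height (world z) of badge_back below 0.015 m).
It fails at once if the lever is pulled before the die slide is fully home with the back flat in its cup (value of joint lever above 0.2 rad and not (value of joint die_slide above 0.118 m and horizontal distance between badge_back and cup_floor below 0.005 m and z of badge_back in the frame of cup_floor below 0.003 m)).
It fails at once if a bystander is moved more than 20 mm (distance of any of clip_mid, sharpener, eraser, glue_stick, staple_remover, mug from where it was at the start of the episode above 0.02 m).
It also fails if it takes over 67 s, if anything falls off the work surface, if the arm or the gripper's body presses on something with over 40 N, if the wrist force passes 120 N, or if a joint passes its speed limit or range.

## Robot

A 7-joint arm with a two-finger parallel gripper is mounted at the origin on a cart in front of the work surface, level with it; the furniture and walls round the work are solid. World frame = base frame: x ahead of the robot, y to its left, z up, the work surface at z = 0. Lengths are in m, angles in rad, forces in N, time in s.
With the tool pointing down it reaches from about 0.35 to 0.9 m from the base axis. Payload 8.1 kg.
Tool frame: the origin (TCP) lies at the very end of the fingers, on their centre line; the grasp point (between the pads) lies arm.hold_point_z behind it (arm.hold_point_z is the distance from the TCP to the grasp point, in m); z points along the fingers, y is the line along which they close (so a half turn about z gives the same grasp; the last joint's range is limited). The gripper opens to 92 mm and grips with 3 to 60 N. Pads are 19 mm wide; open, the fingers measure 130 mm over their backs; the gripper's body (75 mm by 190 mm) begins 47 mm behind the grasp point.
Start: joints at [1.167, 0.434, 0.025, 1.573, -0.012, 1.134, -0.075], TCP at [0.185, -0.597, 0.227] pointing down, gripper open.
Joint ranges: [-2.62, 2.62], [-0.44, 2.09], [-1.27, 1.32], [0.08, 2.57], [-1.32, 4.46], [0.12, 2], [-2.74, 2.74]. Speed limits (rad/s): [2.22, 2.22, 3.01, 3.01, 3.14, 3.14, 3.14].

## Interface

Orientations are given as a rotation vector (axis times angle).
In Python, from cell import arm, vision, job, cut_out gives the robot as it stands. The module is installed in compiled form; this text tells all that it offers.
- The arm moves only by the tool play_rows, never from a script. Its argument "increments" is text: rows parted by semicolons, each of 5 numbers parted by spaces: the shift along the tool's x, y, z in cm, then the turn about the tool's z in degrees, then the opening, from -1 (shut) to 1 (fully open), so that 0 is half open. A call has 1 to 5 rows; each row shifts and turns the commanded pose from where the row before left it, along the tool's axes as they then stand; what a row does not reach is not made up. A row lasts 1/12 s, in which the tool goes at most 41.7 mm and 7.16 degrees, less where a joint would pass 70% of its speed; a pose out of reach is approached as far as the arm can. A call is refused whole if a number of a shift passes 4.17 or a number of a turn 7.16, either way. A call with a gripper value outside its range is refused whole. The fingers move at their own pace and stop on an object; "grip_force" is the grip in N (left out, the last holds). Time passes only in rows, so rows that do not move let the fingers close. It gives the time, the measured TCP pose, the force, the opening and the grip force at its end, in the units of the state.
- arm.observe(): the state, without advancing time (a new reading comes with each control period).
- vision.get_image(name): name is "scene" or "top" or "wrist"; returns a dict with "frame" (420x560x3 uint8, red, green, blue), "z_map" (420x560 float32, m along the optical axis (not along the pixel's ray), 0 where there is no reading), "mtx" (3x3 intrinsics, pixels), "distortion" ([k1, k2, p1, p2, k3] as OpenCV has them; the pictures are not rectified), "cam_to_world" (4x4, takes a point from camera to world coordinates). Camera axes: x right, y up, looking along -z (the intrinsics and any distortion apply to the point x, -y, -z); pixel columns grow to the right and rows downward; lengths in m; the calibration is good to about 2 mm. A picture is of the moment at which its call begins.
- job.sign_off(): hands the job in; it is judged then, once.
Trained networks look in a picture, given as the dict that the camera call returned (one of the last four; its "shot" number tells which), for a name from the list of things; names that differ only in an ending like _2 or _b are one class to them, and where a whole thing is asked for, a point or a joint stands for the part that bears it (a point fixed in the world has none). Each returns a list of dicts, best first, with "confidence" (0 to 1); they miss things now and then, are a little off and sometimes report something else, mostly with a low value. They report only what shows in the picture. A call takes as long as a camera call. They do not tell look-alikes from the thing itself.
- cut_out(query, picture): "mask" (420x560 bool, what is visible of it) and "point" ([row, column] in pixels, amid what is visible of it).
The state is a dict: "clock": time; "joints": joint angles; "dq": joint speeds; "joint_efforts": joint torques, N m; "position": TCP position; "ee_rot": TCP orientation; "force": force on the tool from outside, world axes, zero at the start; "ft_torque": the same for the moment, N m; "width": opening from 0.0 (shut) to 1.0 (fully open); "gripper_force": force on a finger pad.
Only numpy, scipy, OpenCV 4.12 (cv2) and the standard library are available. Lean on these libraries where they do the work, as an engineer would, in place of code of your own. Each camera call takes 0.05 s, during which the arm holds its last target. There are 200 camera calls.

## Working session

There is one attempt and no reset: what is moved stays moved. The work goes in short steps, Python scripts to look and compute and a tool call to move; the robot and the scene stay as the last step left them, time stands still between calls to the robot, and variables do not carry over. Pictures are saved under pics/ and viewed, at most 11 in all, crops included, and the job is handed in when it is done.

Besides the shell and the picture viewer there is one more tool, called in YAML: its name, and indented under it one key for each argument. play_rows: Moves the arm, as the interface text tells. Its arguments: {"type":"object","properties":{"increments":{"type":"string"},"grip_force":{"type":"number"}},"required":["increments"]}

```bash
mkdir -p pics
cat > h.py <<'E'
import numpy as np, cv2
from cell import arm, vision, job, cut_out
from scipy.spatial.transform import Rotation as R
def shot(n,save=None):
    p=vision.get_image(n)
    if save: cv2.imwrite('pics/'+save,p["frame"][:,:,::-1])
    return p
def world(p,rc,z=None):
    rc=np.atleast_2d(np.array(rc,float)); uv=rc[:,::-1].copy()
    n=cv2.undistortPoints(uv.reshape(-1,1,2),np.array(p["mtx"]),np.array(p["distortion"])).reshape(-1,2)
    T=np.array(p["cam_to_world"]); d=np.c_[n[:,0],-n[:,1],-np.ones(len(n))]
    if z is None:
        t=p["z_map"][rc[:,0].astype(int),rc[:,1].astype(int)][:,None]
        return (d*t)@T[:3,:3].T+T[:3,3]
    w=d@T[:3,:3].T; t=(z-T[2,3])/w[:,2:3]
    return w*t+T[:3,3]
def pix(p,P):
    T=np.array(p["cam_to_world"]); c=(np.atleast_2d(P)-T[:3,3])@T[:3,:3]; c=c*[1,-1,-1]
    return cv2.projectPoints(c,np.zeros(3),np.zeros(3),np.array(p["mtx"]),np.array(p["distortion"]))[0].reshape(-1,2)
E
python3 - <<'E'
from h import *
s=arm.observe(); print(s["position"],R.from_rotvec(s["ee_rot"]).as_matrix().round(3),arm.hold_point_z,s["clock"])
for n in("top","scene"):
    p=shot(n,n+"0.png"); print(n,np.array(p["cam_to_world"]).round(3).tolist(),p["mtx"][0][0])
    for q in("badge_back","cup_floor","slide_knob","lever_bar","press","clip_mid"):
        for d in cut_out(q,p)[:4]:
            print(q,d["confidence"],d["point"],d["mask"].sum(),world(p,d["point"]).round(4))
E
```

```text
[ 0.18497414 -0.59646244  0.22595242] [[ 0.955  0.296 -0.001]
 [ 0.296 -0.955  0.001]
 [-0.    -0.002 -1.   ]] 0.0188 0.0
top [[0.0, 0.994, -0.107, 0.371], [-1.0, 0.002, 0.015, -0.043], [0.015, 0.107, 0.994, 1.63], [0.0, 0.0, 0.0, 1.0]] 469.9611652342762
badge_back 0.79 [229.5, 254.2] 224 [[0.5028 0.052  0.0365]]
badge_back 0.6 [248.3, 225.0] 223 [[0.44   0.1544 0.0045]]
badge_back 0.56 [269.6, 293.9] 217 [[ 0.3671 -0.0838  0.0017]]
badge_back 0.53 [270.1, 259.7] 227 [[0.3653 0.0339 0.0057]]
cup_floor 0.96 [212.3, 270.9] 1200 [[ 0.564  -0.0041  0.0183]]
slide_knob 0.92 [212.5, 264.8] 1289 [[0.5623 0.0167 0.0262]]
lever_bar 0.68 [221.5, 296.6] 402 [[ 0.5104 -0.086   0.2369]]
press 0.89 [215.0, 298.6] 5974 [[ 0.5321 -0.0927  0.2176]]
clip_mid 0.33 [242.7, 407.9] 626 [[ 0.4592 -0.4799  0.0152]]
scene [[0.648, 0.475, -0.596, -0.488], [-0.761, 0.428, -0.488, -0.91], [0.023, 0.769, 0.638, 1.258], [0.0, 0.0, 0.0, 1.0]] 524.5782117282449
badge_back 0.7 [250.7, 223.3] 171 [[0.3723 0.0427 0.0037]]
badge_back 0.7 [273.5, 248.6] 193 [[ 0.3555 -0.0902 -0.0004]]
badge_back 0.64 [226.6, 215.5] 129 [[0.4403 0.1507 0.0032]]
badge_back 0.47 [208.0, 213.4] 126 [[0.5072 0.2309 0.0032]]
cup_floor 0.87 [227.5, 276.4] 913 [[ 0.5579 -0.0339  0.0308]]
slide_knob 0.83 [230.9, 272.7] 1030 [[ 0.5386 -0.0336  0.0278]]
press 0.65 [246.0, 288.8] 4566 [[ 0.5213 -0.1211  0.0238]]
clip_mid 0.5 [261.7, 290.6] 71 [[ 0.4535 -0.1843  0.0432]]
```

Run:
```python
import cv2
a=cv2.imread('pics/top0.png')[150:310,170:430]; cv2.imwrite('pics/tc.png',cv2.resize(a,None,fx=3,fy=3,interpolation=cv2.INTER_CUBIC))
a=cv2.imread('pics/scene0.png')[130:320,160:420]; cv2.imwrite('pics/sc.png',cv2.resize(a,None,fx=3,fy=3,interpolation=cv2.INTER_CUBIC))
```

```text
(no output)
```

View pics/tc.png

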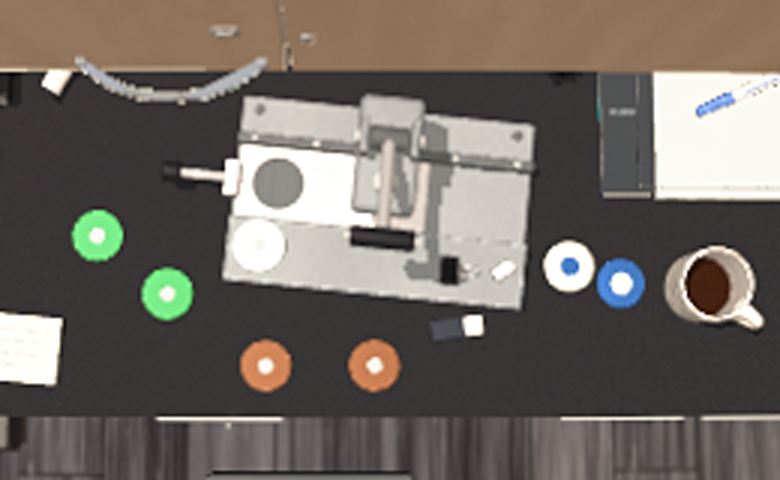

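View pics/sc.png

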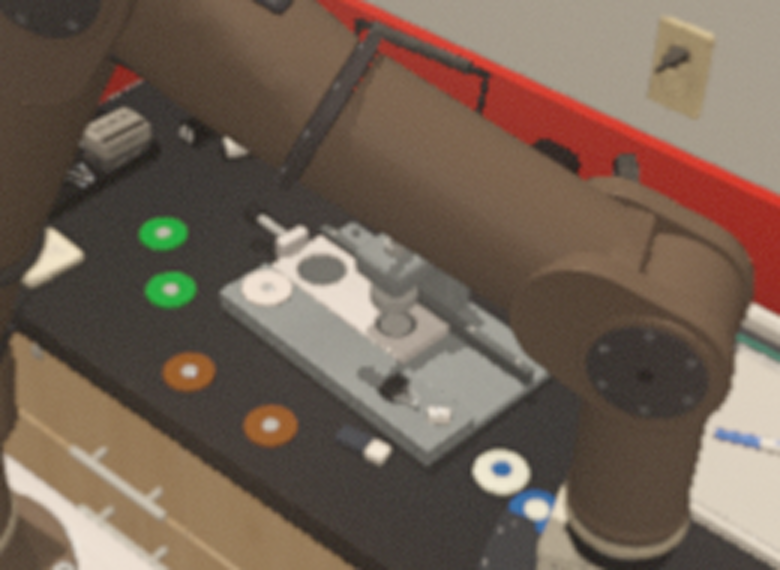

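The look-alikes, in crop pixels, are green (97,235) and (167,294), brown (265,365) and (374,365), and white/blue (569,266) and (620,283). The white disc with the grey centre on the left of the shelf, at (259,245) in the top crop, is the badge back. The dark cup is at (277,183), the knob at (172,170) and the lever bar at (381,237). Next I'll refine the metric positions.

```bash
cat > m.py <<'E'
from h import *
def disc(p, z=0.0355, guess=None, r=18):
    pass
def blobs(p, mask, z, amin=60):
    n,l,st,c=cv2.connectedComponentsWithStats(mask.astype(np.uint8))
    return [(st[i].tolist(),c[i].round(2).tolist(),world(p,[c[i][::-1]],z)[0].round(4).tolist()) for i in range(1,n) if st[i][4]>amin]
E
python3 - <<'E'
from m import *
p=shot("top"); g=p["frame"]; 
b=world(p,[[231.7,256.3]],.0355); print("rough",b)
c=[(222,282),(522,308),(535,125),(245,97)]
W=world(p,[[150+y/3,170+x/3] for x,y in c],.0305); print("corners",W.round(4).tolist())
for x,y in [(277,183),(172,170),(381,237),(259,245)]: print(world(p,[[150+y/3,170+x/3]]).round(4))
f=g.astype(int)[140:320,160:430]
hsv=cv2.cvtColor(g,cv2.COLOR_RGB2HSV)
# printing brightness around disc & cup
gr=cv2.cvtColor(g,cv2.COLOR_RGB2GRAY)
print(gr[218:246,240:274][::2,::2]); print(gr[198:226,246:278][::2,::2])
E
```

```text
rough [[0.49537811 0.0448413  0.0355    ]]
corners [[0.4537, 0.0867, 0.0305], [0.4245, -0.254, 0.0305], [0.635, -0.2716, 0.0305], [0.6666, 0.0625, 0.0305]]
[[0.5678 0.0253 0.0237]]
[[0.5792 0.143  0.0497]]
[[ 0.4858 -0.0863  0.263 ]]
[[0.495  0.0444 0.0413]]
[[ 54  56  54  45 252 255 255 255 255 206 133 137 136 178 255 255 255]
 [ 54  55  54  46 255 255 255 255 255 255 255 255 255 255 255 255 255]
 [ 54  55  53 152 195 181 195 213 232 230 243 245 252 255 255 255 255]
 [ 54  54  52 172 213 213 255 255 255 255 247 220 220 206 185 186 201]
 [ 54  55  51 167 214 255 255 255 255 255 255 251 208 211 207 209 206]
 [ 55  54  48 191 254 255 255 255 255 255 255 255 221 208 206 210 207]
 [ 56  55  47 195 255 255 255 253 247 254 255 255 247 211 207 209 207]
 [ 55  52  44 225 255 255 255 252 246 254 255 255 247 210 209 207 206]
 [ 56  55  51 219 255 255 255 255 255 255 255 255 220 212 210 208 205]
 [ 55  54  82 220 225 255 255 255 255 255 255 255 200 209 212 210 208]
 [ 57  54 128 217 211 236 255 255 255 255 255 214 209 210 210 209 208]
 [ 56  53 159 216 213 214 199 227 243 204 211 210 209 211 21
[... 392 characters left out ...]
 140 135 229 255 254 254 255]
 [255 255 174 255 255 130 142 142 143 142 143 137 250 255 254 254]
 [255 255 197 255 228 139 143 141 143 144 144 142 154 255 255 255]
 [255 251 199 255 175 141 143 141 143 144 144 142 133 255 255 255]
 [255 245 254 255 186 140 143 141 143 144 143 143 132 255 255 255]
 [244 203 255 255 246 138 143 141 143 144 144 141 192 255 255 255]
 [ 50 214 255 255 255 161 141 141 141 144 142 145 255 255 255 255]
 [ 45 252 255 255 255 255 206 133 137 136 178 255 255 255 255 255]
 [ 46 255 255 255 255 255 255 255 255 255 255 255 255 255 255 255]
 [152 195 181 195 213 232 230 243 245 252 255 255 255 255 255 255]
 [172 213 213 255 255 255 255 247 220 220 206 185 186 201 235 231]]
```

play_rows:
  increments: "2.1 -2.8 0 0 -1;2.1 -2.8 0 0 -1;2.1 -2.8 0 0 -1;2.1 -2.8 0 0 -1;2.1 -2.8 0 0 -1"

```text
clock: 1.17
position: [0.2443, -0.4306, 0.2268]
ee_rot: [3.106, 0.47, 0.0]
force: [0.3, 0.3, 0.4]
width: 0.687
gripper_force: 0.0
```

play_rows:
  increments: "2.1 -2.8 0 0 -1;2.1 -2.8 0 0 -1;2.1 -2.8 0 0 -1;2.1 -2.8 0 0 -1;2.1 -2.8 0 0 -1"

```text
clock: 1.58
position: [0.303, -0.2658, 0.227]
ee_rot: [3.105, 0.47, 0.001]
force: [0.8, 0.1, 0.7]
width: 0.325
gripper_force: 0.0
```

play_rows:
  increments: "2.1 -2.8 0 0 -1;2.1 -2.8 0 0 -1;2.1 -2.8 0 0 -1;2.1 -2.8 0 0 -1;2.1 -2.8 0 0 -1"

```text
clock: 2.0
position: [0.3619, -0.1009, 0.2271]
ee_rot: [3.105, 0.47, 0.001]
force: [0.7, -1.3, -0.2]
width: 0.007
gripper_force: 0.0
```

play_rows:
  increments: "2.1 -2.8 0 0 -1;2.1 -2.8 0 0 -1;2.1 -2.8 0 0 -1;2.1 -2.8 0 0 -1;0 0 0 0 -1"

```text
clock: 2.42
position: [0.4106, 0.0359, 0.2275]
ee_rot: [-3.102, -0.481, -0.005]
force: [-0.2, 0.5, 0.5]
width: 0.0
gripper_force: 0.0
```

play_rows:
  increments: "0 0 0 -7 -1;0 0 0 -7 -1;0 0 0 -7 -1;0 0 0 -7 -1;0 0 0 0 -1"

```text
clock: 2.83
position: [0.4086, 0.0291, 0.2268]
ee_rot: [2.896, 1.217, 0.0]
force: [0.4, -0.4, -0.0]
width: 0.006
gripper_force: 0.0
```

play_rows:
  increments: "0 0 0 -7 -1;0 0 0 -7 -1;0 0 0 -7 -1;0 0 0 -7 -1;0 0 0 0 -1"

```text
clock: 3.25
position: [0.4087, 0.0291, 0.2268]
ee_rot: [2.52, 1.876, 0.0]
force: [-1.3, -1.4, -0.4]
width: 0.002
gripper_force: 0.0
```

Run:
```python
from m import *
s=arm.observe(); print(s["position"],R.from_rotvec(s["ee_rot"]).as_matrix().round(3),s["clock"],s["force"],s["width"])
p=shot("wrist","w1.png"); print(np.array(p["cam_to_world"]).round(3).tolist(),p["mtx"][0][0])
p2=shot("top","t1.png")
for q in("badge_back","cup_floor","slide_knob"):
  for d in cut_out(q,p)[:3]: print(q,d["confidence"],d["point"],d["mask"].sum(),world(p,d["point"]).round(4))
a=np.hstack([p["frame"],p2["frame"][150:360,200:340].repeat(2,0).repeat(2,1)]); cv2.imwrite('pics/b1.png',cv2.resize(a,(800,400))[:,:,::-1])
```

```text
[0.40865067 0.02909939 0.22679538] [[ 0.287  0.958  0.   ]
 [ 0.958 -0.287 -0.   ]
 [-0.     0.    -1.   ]] 3.25 [-1.29713671 -1.39204122 -0.35193184] 0.0018545236115923552
[[0.958, 0.278, 0.072, 0.427], [-0.287, 0.927, 0.243, 0.095], [0.001, -0.253, 0.967, 0.385], [0.0, 0.0, 0.0, 1.0]] 318.4674384746181
badge_back 0.95 [153.3, 349.4] 2168 [[0.4931 0.0469 0.0371]]
badge_back 0.79 [191.8, 241.0] 1658 [[0.3617 0.0351 0.0047]]
badge_back 0.59 [74.7, 275.7] 2189 [[0.4409 0.1515 0.0041]]
slide_knob 0.61 [164.4, 414.7] 11441 [[0.5648 0.012  0.0248]]
```

View pics/b1.png

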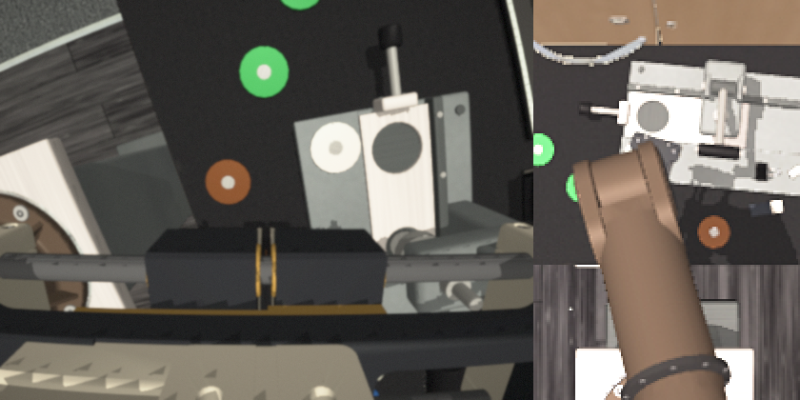

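The wrist view shows the white disc with its grey magnet at about (352,155) in the full picture. The dark cup is at (417,155) and the knob at (411,40). This confirms the choice. I'll fit circles now.

```bash
cat >> m.py <<'E'
from scipy.optimize import least_squares
def circ(W):
    f=lambda q:np.hypot(W[:,0]-q[0],W[:,1]-q[1])-q[2]
    r=least_squares(f,[W[:,0].mean(),W[:,1].mean(),.03],loss='soft_l1',f_scale=.0005)
    return r.x, np.abs(r.fun).mean()
def fit(p,seed,lo,hi,z):
    g=cv2.cvtColor(p["frame"],cv2.COLOR_RGB2GRAY)
    g=cv2.resize(g,None,fx=4,fy=4,interpolation=cv2.INTER_LINEAR)
    m=((g>=lo)&(g<=hi)).astype(np.uint8)
    n,l=cv2.connectedComponents(m); k=l[int(seed[0]*4),int(seed[1]*4)]
    c,_=cv2.findContours((l==k).astype(np.uint8),cv2.RETR_EXTERNAL,cv2.CHAIN_APPROX_NONE)
    c=max(c,key=cv2.contourArea).reshape(-1,2)
    c=cv2.convexHull(c).reshape(-1,2) if False else c
    return circ(world(p,(c[:,::-1]+.5)/4-.5,z))
E
python3 - <<'E'
from m import *
p=shot("wrist")
g=cv2.cvtColor(p["frame"],cv2.COLOR_RGB2GRAY)
print(g[156,315:470:3]); print(g[120:190:3,340],g[120:190:3,417])
for lo in(205,215,225): print("disc",fit(p,(140,345),lo,255,.0355))
for hi in(130,160,190): print("cup",fit(p,(155,417),0,hi,.030))
k=world(p,[[40,411],[28,411]]); print(k)
E
```

```text
[168 169 169 165 244 247 247 247 247 247 227 204 205 206 209 242 247 246
 246 246 245 204 182 242 243 177 104 103 105 103 101 102 100 102 101 101
 102 102 102 102 101 102 121 231 239 234  95  47  95  99  99 137]
[ 52 150 166 168 237 248 248 248 248 248 247 247 247 247 247 247 247 247
 246 240 164 169 166 164] [240 241 219 106 100 101 103 103 103 101 100 102 101 105 101 105 102 101
 101 103 143 234 238 239]
disc (array([0.49582071, 0.04441068, 0.02874019]), np.float64(0.00012325844887039819))
disc (array([0.49580213, 0.0444145 , 0.02843049]), np.float64(0.00012255230828155716))
disc (array([0.49576386, 0.04441844, 0.02807544]), np.float64(0.00011746085325820165))
cup (array([0.56692628, 0.02312376, 0.02885968]), np.float64(0.00016318531583156418))
cup (array([0.56699719, 0.02301918, 0.0296596 ]), np.float64(0.00012784747565627259))
cup (array([0.56705684, 0.02295028, 0.03037971]), np.float64(0.00011321705267436751))
[[0.57663767 0.13849956 0.05152911]
 [0.57932952 0.14937892 0.05120067]]
```

play_rows:
  increments: "3.97 1.9 0 0 -1;0 0 4 0 -1;0 0 4 0 -1;0 0 4 0 -1;0 0 4 0 -1"

```text
clock: 3.97
position: [0.4368, 0.0604, 0.0653]
ee_rot: [2.524, 1.871, 0.002]
force: [1.3, 0.1, -0.8]
width: 0.006
gripper_force: 0.0
```

play_rows:
  increments: "0 0 2.4 0 -1;0 0 0.9 0 -1;0 0 0 0 -1;0 0 0 0 -1;0 0 0 0 -1"

```text
clock: 4.38
position: [0.438, 0.0605, 0.0352]
ee_rot: [2.521, 1.872, 0.003]
force: [1.1, 0.7, 0.5]
width: 0.007
gripper_force: 0.0
```

Run:
```python
from m import *
s=arm.observe(); print(s["position"],R.from_rotvec(s["ee_rot"]).as_matrix()[:,1].round(4),s["force"])
p=shot("wrist","w2.png")
cv2.imwrite('pics/b2.png',p["frame"][:,:,::-1])
```

```text
[0.43802571 0.06048196 0.03522506] [ 0.9573 -0.2891  0.0024] [1.09210057 0.67866001 0.45284053]
```

View pics/b2.png

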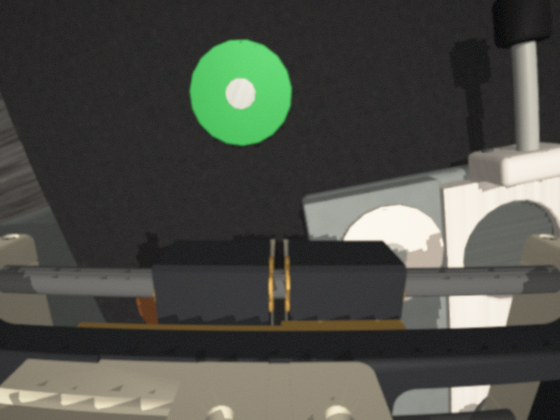

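play_rows:
  increments: "0.1 0.3 0.2 0 -1;0 0.4 0 0 -1;0 0.4 0 0 -1;0 0.4 0 0 -1;0 0.4 0 0 -1"

```text
clock: 4.85
position: [0.4559, 0.0554, 0.0319]
ee_rot: [2.522, 1.873, 0.001]
force: [-0.8, 0.4, 0.1]
width: 0.004
gripper_force: 0.0
```

play_rows:
  increments: "0 0.4 0 0 -1;0 0.4 0 0 -1;0 0.4 0 0 -1;0 0.4 0 0 -1;0 0 0 0 -1"

```text
clock: 5.27
position: [0.4715, 0.0508, 0.0317]
ee_rot: [2.522, 1.873, 0.001]
force: [-0.4, -0.1, -0.4]
width: 0.004
gripper_force: 0.0
```

```bash
cat >> m.py <<'E'
def part(p,seed,lo,z,side):
    """circle fit of disc contour pts in the visible rows; keeps points satisfying side(row,col)"""
    g=cv2.cvtColor(p["frame"],cv2.COLOR_RGB2GRAY); g=cv2.resize(g,None,fx=4,fy=4)
    n,l=cv2.connectedComponents((g>=lo).astype(np.uint8) if lo>0 else (g<=-lo).astype(np.uint8)); k=l[int(seed[0]*4),int(seed[1]*4)]
    c,_=cv2.findContours((l==k).astype(np.uint8),cv2.RETR_EXTERNAL,cv2.CHAIN_APPROX_NONE)
    c=(max(c,key=cv2.contourArea).reshape(-1,2)[:,::-1]+.5)/4-.5
    c=c[[side(*x) for x in c]]
    return circ(world(p,c,z)),len(c)
E
python3 - <<'E'
from m import *
s=arm.observe(); print(s["position"],R.from_rotvec(s["ee_rot"]).as_matrix()[:,1].round(4),s["force"])
p=shot("wrist","w3.png"); q=shot("top"); q2=shot("scene")
for n,v in(("top",q),("scene",q2)):
  for d in cut_out("badge_back",v)[:5]: print(n,d["confidence"],d["point"],world(v,d["point"],.0355).round(4))
a=np.hstack([p["frame"],np.zeros((420,10,3),np.uint8),cv2.resize(q2["frame"][150:270,190:310],(420,420))]); cv2.imwrite('pics/b3.png',cv2.resize(a,(800,340))[:,:,::-1])
E
```

```text
[0.47146281 0.05076469 0.03171786] [ 9.573e-01 -2.891e-01  5.000e-04] [-0.35386336 -0.06083336 -0.37295658]
top 0.69 [227.6, 201.2] [[0.5089 0.2329 0.0355]]
top 0.51 [248.9, 222.1] [[0.4366 0.1604 0.0355]]
scene 0.72 [268.0, 248.0] [[ 0.3475 -0.0959  0.0355]]
scene 0.56 [225.3, 214.8] [[0.4195 0.13   0.0355]]
scene 0.51 [251.6, 223.1] [[0.3471 0.016  0.0355]]
scene 0.43 [205.8, 211.6] [[0.4859 0.2154 0.0355]]
```

View pics/b3.png

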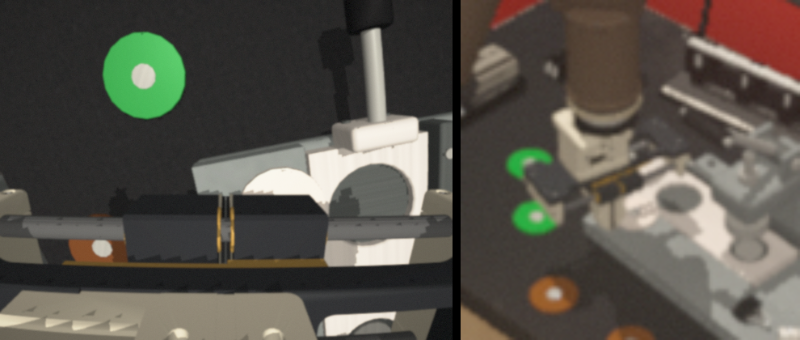

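Run:
```python
from m import *
p=shot("wrist"); s=arm.observe()
g=cv2.cvtColor(p["frame"],cv2.COLOR_RGB2GRAY).astype(float)
pts=[]
for c in range(300,380,2):
    col=g[190:242,c]; i=np.where((col[:-1]<205)&(col[1:]>=205))[0]
    if len(i): r=190+i[0]+(205-col[i[0]])/(col[i[0]+1]-col[i[0]]); pts.append((r,c))
pts=np.array(pts); W=world(p,pts,.0355); 
for a,b in zip(pts,W): print(a.round(1),b[:2].round(4),end=' | ')
for x0 in [None]:
    f=lambda q:np.hypot(W[:,0]-q[0],W[:,1]-q[1])-.0288
    r=least_squares(f,[.517,.038],loss='soft_l1',f_scale=.0003); print(r.x,(r.fun*1e3).round(1))
# cup: dark disc
print(part(p,(240,460),-160,.030,lambda r,c:r<255 and c<505))
```

```text
[234.9 304. ] [0.4862 0.062 ] | [231.3 306. ] [0.4877 0.0636] | [228.6 308. ] [0.489  0.0647] | [226.7 310. ] [0.4903 0.0654] | [224.7 312. ] [0.4915 0.0661] | [222.9 314. ] [0.4927 0.0668] | [221.1 316. ] [0.4939 0.0674] | [219.4 318. ] [0.4952 0.0679] | [217.6 320. ] [0.4964 0.0686] | [216.2 322. ] [0.4975 0.069 ] | [215.4 324. ] [0.4986 0.0691] | [214.5 326. ] [0.4997 0.0693] | [213.5 328. ] [0.5008 0.0695] | [212.5 330. ] [0.5019 0.0697] | [211.6 332. ] [0.5029 0.0699] | [210.8 334. ] [0.504 0.07 ] | [209.8 336. ] [0.5051 0.0702] | [209.1 338. ] [0.5062 0.0703] | [208.7 340. ] [0.5072 0.0702] | [208.5 342. ] [0.5082 0.07  ] | [208.3 344. ] [0.5091 0.0698] | [208. 346.] [0.5101 0.0696] | [207.8 348. ] [0.5111 0.0694] | [207.7 350. ] [0.5121 0.0692] | [207.5 352. ] [0.5131 0.069 ] | [207.5 354. ] [0.5141 0.0687] | [207.2 356. ] [0.5151 0.0686] | [207.1 358. ] [0.516  0.0683] | [207.6 360. ] [0.517  0.0678] | [207.9 362. ] [0.5179 0.0673] | [208.5 364. ] [0.5188 0.0668] | [209. 366.] [0.5197 0.0662] | [209.4 368. ] [0.5206 0.0657] | [209.9 370. ] [0.5216 0.0652] | [210.4 372. ] [0.5225 0.0646] | [210.6 374. ] [0.5234 0.0642] | [211.6 376. ] [0.5243 0.0634] | [212.8 378. ] [0.5251 0.0625] | [0.50580303 0.04120642] [-0.2  0.   0.1 -0.  -0.1 -0.1 -0.1 -0.   0.1  0.2  0.  -0.1 -0.1 -0.1
 -0.   0.   0.2  0.3  0.2  0.1 -0.  -0.  -0.1 -0.1 -0.1 -0.   0.1  0.2
  0.1 -0.  -0.1 -0.2 -0.2 -0.1 -0.   0.2  0.1 -0. ]
((array([0.45228964, 0.04198433, 0.1536842 ]), np.float64(0.012272751943559184)), 3043)
```

play_rows:
  increments: "0 0.4 -0.05 0 -1;0 0.4 0 0 -1;0 0.4 0 0 -1;0 0.4 0 0 -1;0 0.4 0 0 -1"

```text
clock: 5.98
position: [0.4902, 0.045, 0.0322]
ee_rot: [2.522, 1.873, 0.0]
force: [-0.3, 0.3, 0.8]
width: 0.004
gripper_force: 0.4
```

play_rows:
  increments: "0 0.4 0 0 -1;0 0.4 0 0 -1;0 0.4 0 0 -1;0 0.4 0 0 -1;0 0.4 0 0 -1"

```text
clock: 6.4
position: [0.5092, 0.0393, 0.0322]
ee_rot: [2.522, 1.874, -0.0]
force: [-0.4, 0.4, 1.6]
width: 0.005
gripper_force: 0.4
```

play_rows:
  increments: "0 0.4 0 0 -1;0 0.4 0 0 -1;0 0.4 0 0 -1;0 0.4 0 0 -1;0 0 0 0 -1"

```text
clock: 6.82
position: [0.5251, 0.0345, 0.0322]
ee_rot: [2.522, 1.873, 0.001]
force: [0.1, 0.7, 0.5]
width: 0.004
gripper_force: 0.0
```

Run:
```python
from m import *
s=arm.observe(); print(s["position"],R.from_rotvec(s["ee_rot"]).as_matrix()[:,1].round(4),s["force"])
p=shot("wrist","w4.png");q2=shot("top")
a=np.hstack([p["frame"],cv2.resize(q2["frame"][180:260,220:300],(420,420))]); cv2.imwrite('pics/b4.png',cv2.resize(a,(800,343))[:,:,::-1])
```

```text
[0.52513209 0.0345136  0.03223328] [ 9.573e-01 -2.891e-01  7.000e-04] [0.05598269 0.71093686 0.50436415]
```

View pics/b4.png

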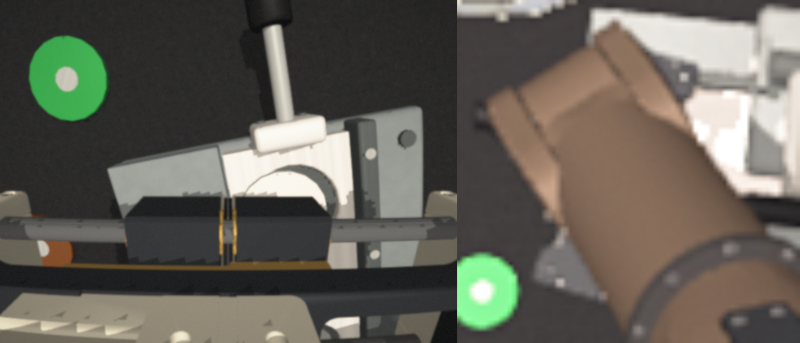

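The disc is mostly over the cup, with a dark crescent left at the far side, upper right at about (325,190). I'll finish the nudge.

play_rows:
  increments: "0 0.2 0 0 -1;0 0.2 0 0 -1;0 0.2 0 0 -1;0 0.15 0 0 -1;0 0.1 0 0 -1"

```text
clock: 7.33
position: [0.5325, 0.0323, 0.0322]
ee_rot: [2.522, 1.874, 0.0]
force: [0.3, 0.1, 0.0]
width: 0.003
gripper_force: 0.1
```

play_rows:
  increments: "0 0 0 0 -1;0 0 0 0 -1;0 0 0 0 -1"

```text
clock: 7.58
position: [0.5323, 0.0324, 0.0322]
ee_rot: [2.522, 1.874, -0.0]
force: [0.8, -0.8, 0.2]
width: 0.003
gripper_force: 0.0
```

play_rows:
  increments: "0 -0.5 0 0 -1;0 -1 0 0 -1;0 -1 -1 0 -1;0 -1 -4 0 -1;0 -1 -4 0 -1"

```text
clock: 8.0
position: [0.486, 0.0457, 0.1216]
ee_rot: [-2.518, -1.873, 0.007]
force: [1.9, -0.3, 1.3]
width: 0.005
gripper_force: 0.0
```

play_rows:
  increments: "0 -2 -4 0 -1;0 -2 -4 0 -1;0 -1 -2 0 -1;0 0 0 0 -1;0 0 0 0 -1"

```text
clock: 8.42
position: [0.4436, 0.0591, 0.2176]
ee_rot: [2.519, 1.873, 0.002]
force: [0.9, -0.3, -0.4]
width: 0.003
gripper_force: 0.0
```

Run:
```python
from m import *
s=arm.observe(); print(s["position"],R.from_rotvec(s["ee_rot"]).as_matrix()[:,1].round(4),s["force"],s["clock"])
p=shot("wrist","w5.png")
c=pix(p,[.567,.023,.03])[0]; print(c)
x,y=c.astype(int); a=p["frame"][max(0,y-90):y+90,max(0,x-120):x+120]; cv2.imwrite('pics/b5.png',cv2.resize(a,None,fx=3,fy=3)[:,:,::-1])
rr=[[y+i,x+j] for i in(-20,0,20) for j in(-20,0,20)]; print(world(p,rr)[:,2].round(4))
```

```text
[0.44356307 0.0591228  0.21755014] [ 0.9576 -0.2882  0.003 ] [ 0.90834781 -0.27124689 -0.36036903] 8.4167
[394.32944713 190.22238711]
[0.0296 0.0319 0.0307 0.0331 0.0318 0.0298 0.0301 0.0345 0.0304]
```

View pics/b5.png

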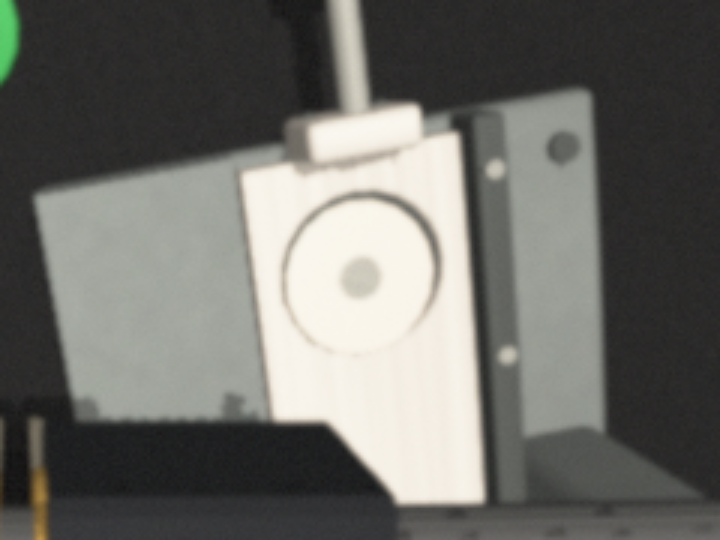

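The disc at (360,275) in the crop lies inside the cup with a thin dark ring all round it. I'll check the heights against the slide top and locate the knob.

Run:
```python
from m import *
p=shot("wrist"); 
Y,X=np.mgrid[0:420,0:560]; W=world(p,np.c_[Y.ravel(),X.ravel()]).reshape(420,560,3)
e1=np.array([.9957,-.0923,0]);e2=np.array([.0923,.9957,0]); 
rel=W-[.567,.023,0]; u=rel@e1; v=rel@e2; r=np.hypot(u,v); z=W[...,2]
vis=p["z_map"]>0
zz=lambda m:(np.median(z[m&vis]).round(4),(m&vis).sum())
print("disc",zz(r<.024),[zz((r<.026)&(k)) for k in(u>.012,u<-.012,v>.012,v<-.012)])
print("slide",zz((r>.034)&(abs(u)<.036)&(abs(v)<.036)), "shelf",zz((u<-.045)&(u>-.07)&(abs(v)<.03)))
k=(v>.09)&(v<.16)&(z>.03)&(abs(u)<.03); print("knob/rod pts",k.sum(), W[k].mean(0).round(4), [ (a,v[k].max().round(4)) for a in[0]])
kk=k&(v>.112); print("knob c u,v",u[kk].mean(),v[kk].min(),v[kk].max(), W[kk].mean(0), z[kk].max())
g=cv2.cvtColor(p["frame"],cv2.COLOR_RGB2GRAY)
```

```text
disc (np.float64(0.0319), np.int64(1393)) [(np.float64(0.0299), np.int64(354)), (np.float64(0.0337), np.int64(360)), (np.float64(0.0306), np.int64(367)), (np.float64(0.0329), np.int64(347))]
slide (np.float64(0.0298), np.int64(1204)) shelf (np.float64(0.2938), np.int64(5435))
knob/rod pts 778 [0.5763 0.1375 0.0472] [(0, np.float64(0.132))]
knob c u,v -0.001854073293865975 0.11200115330641723 0.13197223058615995 [0.57637784 0.14425236 0.04868182] 0.0533886954865157
```

Run:
```python
from m import *
p=shot("wrist"); 
Y,X=np.mgrid[0:420,0:560]; W=world(p,np.c_[Y.ravel(),X.ravel()]).reshape(420,560,3)
e1=np.array([.9957,-.0923,0]);e2=np.array([.0923,.9957,0]); 
rel=W-[.567,.023,0]; u=rel@e1; v=rel@e2; r=np.hypot(u,v); z=W[...,2]
def plane(m):
    A=np.c_[u[m],v[m],np.ones(m.sum())]; q=np.linalg.lstsq(A,z[m],rcond=None)[0]; return q.round(4)
print("disc",plane(r<.025)); print("slide",plane((r>.034)&(abs(u)<.036)&(abs(v)<.045)&(z<.04)))
c=pix(p,[.567,.023,.03])[0]; g=cv2.cvtColor(p["frame"],cv2.COLOR_RGB2GRAY)
y,x=c[1],c[0]
# radial profile: darkest radius per direction, in world
for a in range(0,360,30):
    d=np.array([np.cos(np.radians(a)),np.sin(np.radians(a))])
    rs=np.arange(.024,.036,.0004); P=np.array([[.567,.023,.03]+t*(d[0]*e1+d[1]*e2) for t in rs])
    q=pix(p,P); pr=cv2.remap(g,q[:,0].astype(np.float32)[None],q[:,1].astype(np.float32)[None],cv2.INTER_LINEAR)[0]
    print(a,(rs[pr.argmin()]*1e3).round(1),pr.min(),(pr<215).sum()*.4)
```

```text
disc [-0.1027 -0.0589  0.0318]
slide [ 0.0014 -0.003   0.0298]
0 28.4 124 4.800000000000001
30 28.4 109 5.6000000000000005
60 28.0 119 5.2
90 29.2 142 4.0
120 29.2 156 4.0
150 29.2 181 3.2
180 29.2 193 2.4000000000000004
210 30.8 216 0.0
240 31.6 233 0.0
270 32.0 238 0.0
300 30.8 223 0.0
330 29.2 169 3.6
```

The disc is still tilted 0.12 rad, with its trailing edge resting on the rim at about 210° in press axes. I'll nudge it from that side along world +15°, with the hand kept clear of the lever.

play_rows:
  increments: "0 0 0 -6.36 -1;0 0 0 -6.36 -1;0 0 0 -6.36 -1;0 0 0 -6.36 -1;0 0 0 -6.36 -1"

```text
clock: 8.98
position: [0.4435, 0.0588, 0.2152]
ee_rot: [-1.904, -2.496, 0.002]
force: [-0.4, 0.4, -0.7]
width: 0.002
gripper_force: 0.0
```

play_rows:
  increments: "-3.34 3.09 0 0 -1;-3.34 3.09 0 0 -1;0 0 4 0 -1;0 0 4 0 -1;0 0 0 0 -1"

```text
clock: 9.4
position: [0.5099, 0.013, 0.1291]
ee_rot: [-1.907, -2.484, 0.012]
force: [-1.8, 0.1, -0.5]
width: 0.004
gripper_force: 0.0
```

play_rows:
  increments: "0 0 4 0 -1;0 0 4 0 -1;0 0 1.5 0 -1;0 0 0 0 -1;0 0 0 0 -1"

```text
clock: 9.82
position: [0.5141, 0.015, 0.042]
ee_rot: [-1.91, -2.492, 0.002]
force: [0.2, -0.6, 1.3]
width: 0.005
gripper_force: 0.0
```

Run:
```python
from m import *
s=arm.observe(); y=R.from_rotvec(s["ee_rot"]).as_matrix()[:,1]; x=R.from_rotvec(s["ee_rot"]).as_matrix()[:,0]
print(s["position"],y.round(4),s["force"],s["clock"])
d=np.array([.567,.023,.0322])-s["position"]; print("C in tool x,y",d@x,d@y)
```

```text
[0.51414181 0.01504318 0.04200456] [ 0.9656  0.2601 -0.0018] [ 0.16802758 -0.56625726  1.32835495] 9.8167
C in tool x,y -0.006069159121337788 0.05312636113988579
```

play_rows:
  increments: "-0.6 0 0.5 0 -1;0 0 0.45 0 -1;0 0.4 0 0 -1;0 0.4 0 0 -1;0 0.3 0 0 -1"

```text
clock: 10.23
position: [0.5278, 0.0118, 0.033]
ee_rot: [1.912, 2.492, 0.002]
force: [0.3, -0.3, -0.5]
width: 0.004
gripper_force: 0.0
```

play_rows:
  increments: "0 0.2 0 0 -1;0 0.2 0 0 -1;0 0.15 0 0 -1;0 0.15 0 0 -1;0 0.1 0 0 -1"

```text
clock: 10.65
position: [0.5345, 0.0138, 0.0323]
ee_rot: [-1.912, -2.493, 0.0]
force: [0.2, -0.1, 0.4]
width: 0.009
gripper_force: 0.0
```

play_rows:
  increments: "0 0.1 0 0 -1;0 0 0 0 -1;0 0 0 0 -1"

```text
clock: 10.9
position: [0.5353, 0.014, 0.0322]
ee_rot: [1.912, 2.493, -0.0]
force: [0.5, 0.5, 0.6]
width: 0.002
gripper_force: 0.0
```

```bash
cat > chk.py <<'E'
from m import *
s=arm.observe(); M=R.from_rotvec(s["ee_rot"]).as_matrix()
print(s["position"].round(4) if hasattr(s["position"],'round') else s["position"],M[:,1].round(3),s["force"],s["clock"])
C=np.array([.567,.023,.0322]); d=C-s["position"]; print("C in tool",d@M)
p=shot("wrist")
Y,X=np.mgrid[0:420,0:560]; W=world(p,np.c_[Y.ravel(),X.ravel()]).reshape(420,560,3)
e1=np.array([.9957,-.0923,0]);e2=np.array([.0923,.9957,0])
rel=W-[.567,.023,0]; u=rel@e1; v=rel@e2; r=np.hypot(u,v); z=W[...,2]
for n,m in(("disc",(r<.025)&(z<.045)),("slide",(r>.034)&(abs(u)<.036)&(abs(v)<.042)&(z<.036)&(z>.024))):
    A=np.c_[u[m],v[m],np.ones(m.sum())]; 
    if m.sum()>50: print(n,m.sum(),np.linalg.lstsq(A,z[m],rcond=None)[0].round(4),np.median(z[m]))
E
python3 chk.py
```

```text
[0.5353 0.014  0.0322] [ 0.966  0.259 -0.   ] [0.52340171 0.51584652 0.63417043] 10.9
C in tool [4.67031224e-04 3.29181746e-02 4.32924071e-05]
disc 1662 [ 0.0016 -0.0011  0.0288] 0.028801635318178406
slide 4217 [ 0.0001 -0.0028  0.0299] 0.02982251945885253
```

It is seated flat: tilt about 0 and its top 1 mm below the slide. I'll withdraw and go to the knob.

play_rows:
  increments: "0 -1 0 0 -1;0 -1.5 0 0 -1;0 0 -4 0 -1;0 0 -4 0 -1;0 0 0 0 -1"

```text
clock: 11.37
position: [0.5136, 0.0084, 0.1181]
ee_rot: [1.908, 2.488, 0.008]
force: [1.8, 1.2, -0.1]
width: 0.008
gripper_force: 0.0
```

play_rows:
  increments: "3.16 2.31 0 0 -1;3.16 2.31 0 0 -1;3.16 2.31 0 0 -1;3.16 2.31 0 0 -1;3.16 2.31 0 0 -1"

```text
clock: 11.78
position: [0.5816, 0.1911, 0.1122]
ee_rot: [1.912, 2.492, -0.001]
force: [0.3, -0.2, -0.1]
width: 0.003
gripper_force: 0.0
```

play_rows:
  increments: "0 0 0 6.77 -1;0 0 0 6.77 -1;0 0 0 6.77 -1;0 0 0 0 -1;0 0 0 0 -1"

```text
clock: 12.2
position: [0.5813, 0.1897, 0.1122]
ee_rot: [2.317, 2.121, -0.001]
force: [-0.5, 1.0, -0.4]
width: 0.003
gripper_force: 0.0
```

Run:
```python
from m import *
s=arm.observe(); M=R.from_rotvec(s["ee_rot"]).as_matrix()
print(s["position"],M[:,:2].round(3).tolist(),s["force"],s["clock"])
p=shot("top"); w=shot("wrist")
for n,im in(("top",p),("wrist",w)):
  for q in("glue_stick","staple_remover","slide_knob"):
    for d in cut_out(q,im)[:2]: print(n,q,d["confidence"],world(im,d["point"]).round(3))
print("target in tool",(np.array([.5815,.1793,.040])-s["position"])@M)
a=np.hstack([w["frame"],cv2.resize(p["frame"][150:290,190:330],(420,420))]); cv2.imwrite('pics/b6.png',cv2.resize(a,(800,343))[:,:,::-1])
```

```text
[0.58125829 0.18970506 0.11218212] [[0.088, 0.996], [0.996, -0.088], [-0.001, 0.0]] [-0.53140504  0.95600405 -0.36412235] 12.2
top slide_knob 0.58 [[ 0.561 -0.014  0.034]]
top slide_knob 0.26 [[0.574 0.027 0.028]]
wrist glue_stick 0.85 [[0.704 0.273 0.025]]
wrist staple_remover 0.88 [[0.682 0.335 0.019]]
target in tool [-0.01028038  0.00115806  0.0721911 ]
```

View pics/b6.png

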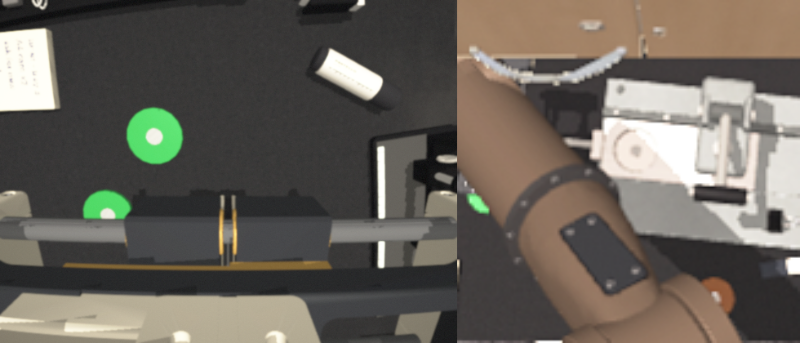

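play_rows:
  increments: "0 0.1 4 0 -1;0 0 3.2 0 -1;-1 0 0 0 -1;-0.8 0 0 0 -1;-0.4 0 0 0 -1"

```text
clock: 13.02
position: [0.5814, 0.1663, 0.0413]
ee_rot: [2.322, 2.115, -0.0]
force: [0.9, -0.4, 0.8]
width: 0.005
gripper_force: 0.0
```

play_rows:
  increments: "-0.4 0 0 0 -1;-0.4 0 0 0 -1;-0.6 0 0 0 -1;-0.7 0 0 0 -1;-0.8 0 0 0 -1"

```text
clock: 13.43
position: [0.579, 0.1399, 0.0415]
ee_rot: [2.32, 2.117, 0.005]
force: [1.5, 4.1, 3.2]
width: -0.0
gripper_force: 2.2
```

play_rows:
  increments: "-0.8 0 0 0 -1;-0.8 0 0 0 -1;-0.8 0 0 0 -1;-0.8 0 0 0 -1;-0.8 0 0 0 -1"

```text
clock: 13.85
position: [0.5742, 0.0984, 0.0402]
ee_rot: [-2.322, -2.117, 0.0]
force: [0.9, 3.6, 3.4]
width: 0.006
gripper_force: 2.1
```

Run:
```python
from m import *
s=arm.observe(); M=R.from_rotvec(s["ee_rot"]).as_matrix()
print(s["position"],s["force"],s["clock"])
print("expected home tcp in tool", (np.array([.5525,-.0948,.04])+np.array([.09,.996,0])*.1415-s["position"])@M)
```

```text
[0.57424193 0.09839153 0.04019843] [0.88900291 3.61991988 3.41464459] 13.85
expected home tcp in tool [-0.05286544 -0.00414928  0.00020603]
```

play_rows:
  increments: "-0.8 0 0 0 -1;-0.8 0 0 0 -1;-0.8 0 0 0 -1;-0.7 0 0 0 -1;-0.6 0 0 0 -1"

```text
clock: 14.27
position: [0.5705, 0.0614, 0.0401]
ee_rot: [-2.322, -2.116, 0.001]
force: [0.1, 3.7, 3.4]
width: 0.005
gripper_force: 1.9
```

play_rows:
  increments: "-0.5 0 0 0 -1;-0.4 0 0 0 -1;-0.3 0 0 0 -1;-0.2 0 0 0 -1;-0.1 0 0 0 -1"

```text
clock: 14.68
position: [0.5692, 0.0472, 0.04]
ee_rot: [-2.321, -2.116, 0.001]
force: [-0.5, 2.9, 1.4]
width: 0.003
gripper_force: 1.5
```

play_rows:
  increments: "-0.1 0 0 0 -1;-0.1 0 0 0 -1;0 0 0 0 -1"

```text
clock: 14.93
position: [0.5691, 0.0459, 0.0401]
ee_rot: [-2.321, -2.117, 0.001]
force: [-1.5, 3.2, 1.0]
width: 0.003
gripper_force: 1.9
```

play_rows:
  increments: "-0.1 0 0 0 -1;-0.1 0 0 0 -1;-0.1 0 0 0 -1"

```text
clock: 15.18
position: [0.569, 0.0457, 0.0402]
ee_rot: [-2.317, -2.118, -0.004]
force: [-1.3, 13.1, -2.7]
width: 0.003
gripper_force: 6.8
```

play_rows:
  increments: "-0.1 0 0 0 -1;-0.1 0 0 0 -1;0 0 0 0 -1"

```text
clock: 15.43
position: [0.569, 0.0457, 0.0402]
ee_rot: [-2.315, -2.119, -0.008]
force: [-0.3, 16.3, -4.2]
width: 0.002
gripper_force: 8.0
```

The slide is against its stop: the force climbs to 16 N and the position holds. Back off and go to the lever bar.

play_rows:
  increments: "2 0 0 0 -1;2 0 0 0 -1;0 0 -3.5 0 -1;0 -1 -3.5 0 -1;0 -3.8 0 0 -1"

```text
clock: 15.85
position: [0.5327, 0.0854, 0.1158]
ee_rot: [2.32, 2.109, 0.016]
force: [2.0, 1.1, 1.0]
width: 0.007
gripper_force: 0.0
```

play_rows:
  increments: "0 -3.6 0 0 -1;0 -3.6 0 0 -1;0 0 -4 0 -1;0 0 -4 0 -1;0 0 -4 0 -1"

```text
clock: 16.27
position: [0.4514, 0.0904, 0.2312]
ee_rot: [-2.321, -2.117, 0.005]
force: [2.1, 0.3, 0.7]
width: 0.005
gripper_force: 0.0
```

play_rows:
  increments: "0 0 -4 0 -1;0 0 -1.5 0 -1;0 0 0 0 -1;0 0 0 0 -1"

```text
clock: 16.6
position: [0.4537, 0.0907, 0.2858]
ee_rot: [2.321, 2.114, 0.001]
force: [-0.1, -0.4, -0.5]
width: 0.008
gripper_force: 0.0
```

Run:
```python
from m import *
s=arm.observe(); M=R.from_rotvec(s["ee_rot"]).as_matrix()
print(s["position"],M[:,:2].round(3).tolist(),s["force"],s["clock"])
p=shot("top"); 
for d in cut_out("lever_bar",p)[:2]: print(d["confidence"],d["point"],world(p,d["point"]).round(4))
cv2.imwrite('pics/b7.png',cv2.resize(p["frame"][170:270,220:360],(784,560))[:,:,::-1])
print("bar in tool",(np.array([.4828,-.0885,.26])-s["position"])@M)
```

```text
[0.45369736 0.09066334 0.28581607] [[0.093, 0.996], [0.996, -0.093], [-0.001, 0.002]] [-0.05943672 -0.41365537 -0.45270776] 16.6
0.85 [219.1, 297.5] [[ 0.518  -0.0888  0.2333]]
0.51 [175.8, 185.3] [[0.691  0.2948 0.0226]]
bar in tool [-0.17564241  0.04563762  0.02607464]
```

View pics/b7.png

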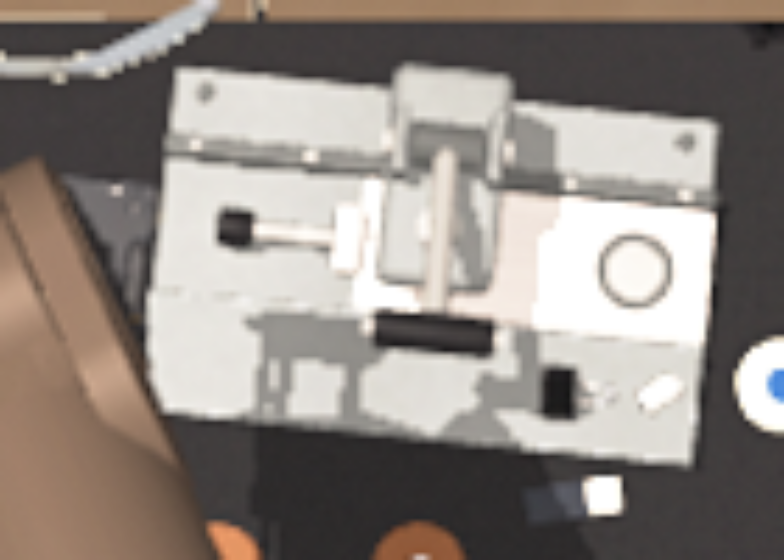

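The slide is home: the knob is at (235,228), the block is next to the head, and the pick-up die is out on the right. The cross bar is at (434,333). I'll move over the bar.

play_rows:
  increments: "-3.5 0.9 0 0 -1;-3.5 0.9 0 0 -1;-3.5 0.9 0 0 -1;-3.5 0.9 0 0 -1;-3.5 0.9 0 0 -1"

```text
clock: 17.12
position: [0.4809, -0.0889, 0.2836]
ee_rot: [-2.32, -2.116, 0.003]
force: [0.6, -0.1, -0.3]
width: 0.004
gripper_force: 0.0
```

play_rows:
  increments: "0 0 1.2 0 -1;0 0 0.6 0 -1;0 0 0.4 0 -1;0 0 0.2 0 -1;0 0 0 0 -1"

```text
clock: 17.53
position: [0.4814, -0.0856, 0.2605]
ee_rot: [-2.318, -2.119, 0.001]
force: [-1.0, -0.5, 0.7]
width: 0.004
gripper_force: 0.0
```

Run:
```python
from m import *
s=arm.observe(); M=R.from_rotvec(s["ee_rot"]).as_matrix()
p=shot("top"); B=world(p,[[229.5,297.5]],.26)[0]; print("bar by pixel",B)
print(s["position"],M[:,:2].round(3).tolist(),s["force"])
for b in(B,np.array([.4828,-.0885,.26])): print("bar in tool",(b-s["position"])@M)
```

```text
bar by pixel [ 0.48455486 -0.08789032  0.26      ]
[ 0.48136662 -0.08558758  0.26054955] [[0.09, 0.996], [0.996, -0.09], [0.0, -0.002]] [-0.98536879 -0.5239015   0.69275511]
bar in tool [-0.00200801  0.00338257  0.00054374]
bar in tool [-0.00277246  0.00168939  0.00054605]
```

play_rows:
  increments: "-0.2 -0.7 1.2 0 -1;0 -0.78 1.28 0 -1;0 -0.65 1.35 0 -1;0 -0.5 1.4 0 -1;0 -0.4 1.45 0 -1"

```text
clock: 18.0
position: [0.4461, -0.0829, 0.1936]
ee_rot: [-2.312, -2.115, 0.009]
force: [-17.9, 9.6, 10.6]
width: 0.005
gripper_force: 9.9
```

play_rows:
  increments: "0 -0.2 1.2 0 -1;0 -0.1 0.8 0 -1;0 0 0.6 0 -1;0 0 0.4 0 -1;0 0 0.2 0 -1"

```text
clock: 18.42
position: [0.4406, -0.0824, 0.1601]
ee_rot: [-2.309, -2.112, 0.015]
force: [-22.6, 10.6, 7.7]
width: 0.003
gripper_force: 11.0
```

play_rows:
  increments: "0 0 0.2 0 -1;0 0 0.1 0 -1;0 0 0 0 -1"

```text
clock: 18.67
position: [0.4407, -0.0823, 0.1586]
ee_rot: [-2.309, -2.113, 0.016]
force: [-29.7, 10.3, 26.3]
width: 0.002
gripper_force: 20.0
```

Run:
```python
from m import *
s=arm.observe(); print(s["position"],s["force"])
p=shot("scene"); t=shot("top")
for n,im in(("s",p),("t",t)):
  for d in cut_out("lever_bar",im)[:2]: print(n,d["confidence"],d["point"],d["mask"].sum(),world(im,d["point"]).round(4))
print(pix(p,[.448,-.085,.15]))
x,y=pix(p,[.448,-.085,.15])[0].astype(int)
cv2.imwrite('pics/b8.png',cv2.resize(p["frame"][y-50:y+50,x-65:x+65],(780,600),interpolation=cv2.INTER_CUBIC)[:,:,::-1])
```

```text
[ 0.44068037 -0.08233748  0.15857655] [-29.74106175  10.30391322  26.27379836]
s 0.65 [212.0, 285.3] 318 [[ 0.5253 -0.0973  0.1584]]
t 0.57 [197.7, 300.4] 120 [[ 0.5935 -0.1005  0.1616]]
[[266.59794764 224.03575178]]
```

View pics/b8.png

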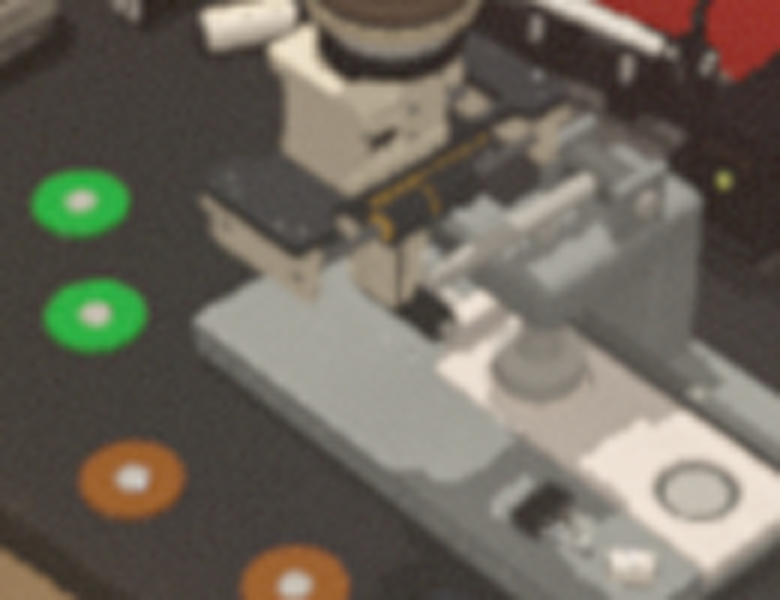

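The ram is down on the slide at about (540,370) and the lever is level: rod top z 0.158 near the bar against 0.162 at the pivot. I'll hold briefly, then follow it back up.

play_rows:
  increments: "0 0 0 0 -1;0 0 0 0 -1;0 0 -0.6 0 -1;0 0.1 -1.2 0 -1;0 0.2 -1.4 0 -1"

```text
clock: 19.28
position: [0.4451, -0.0828, 0.1901]
ee_rot: [-2.31, -2.114, 0.012]
force: [-15.9, 8.6, 7.6]
width: 0.002
gripper_force: 7.7
```

play_rows:
  increments: "0 0.3 -1.4 0 -1;0 0.4 -1.4 0 -1;0 0.5 -1.4 0 -1;0 0.6 -1.4 0 -1;0 0.6 -1.4 0 -1"

```text
clock: 19.7
position: [0.4758, -0.0874, 0.2629]
ee_rot: [2.319, 2.118, 0.001]
force: [0.5, 0.4, -0.0]
width: 0.003
gripper_force: 0.0
```

play_rows:
  increments: "0 0 -1.4 0 -1;0 0 -2 0 -1;4 0 0 0 -1;4 0 0 0 -1;4 0 0 0 -1"

```text
clock: 20.12
position: [0.4866, 0.0329, 0.2965]
ee_rot: [2.321, 2.115, 0.002]
force: [0.8, 0.6, 0.6]
width: 0.002
gripper_force: 0.0
```

play_rows:
  increments: "4 -2 0 0 -1;4 -2 0 0 -1;0 0 0 0 -1;0 0 0 0 -1;0 0 0 0 -1"

```text
clock: 20.53
position: [0.4562, 0.1091, 0.2958]
ee_rot: [2.319, 2.118, 0.0]
force: [-0.4, -0.2, 0.1]
width: 0.003
gripper_force: 0.0
```

Run:
```python
from m import *
s=arm.observe(); print(s["position"],s["force"],s["clock"])
p=shot("top"); im=p["frame"][170:270,220:360]; w=shot("scene")["frame"][170:280,200:340]
cv2.imwrite('pics/b9.png',np.hstack([cv2.resize(im,(400,300)),cv2.resize(w,(400,300))])[:,:,::-1])
print(world(p,[[229,297],[229.5,294],[229.5,301]]).round(3))
```

```text
[0.45623488 0.10905194 0.29582703] [-0.37121299 -0.16627752  0.14063542] 20.5333
[[ 0.486 -0.086  0.263]
 [ 0.485 -0.078  0.26 ]
 [ 0.485 -0.098  0.26 ]]
```

View pics/b9.png

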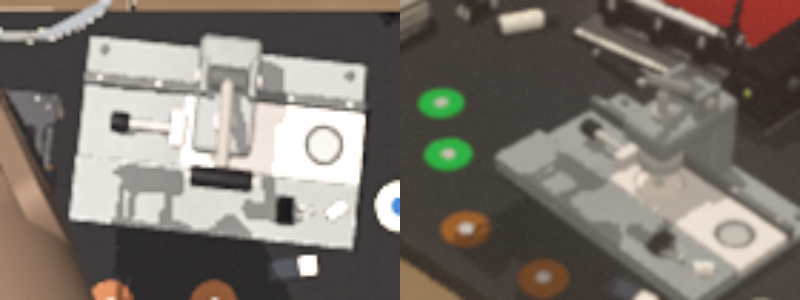

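The lever is back up (bar top z 0.26), the slide is still home, and the bystanders are untouched.

```bash
python3 -c "
from cell import job
print(job.sign_off())"
```

```text
the job is handed in; nothing more can be done
None
```

The badge back was nudged flat into the loading cup, the slide pushed home to its stop, and the lever pressed to its stop and let spring back up; the job is handed in at about 21 s on the robot's clock, and the sign-off gave no verdict.

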